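# Tip the nuts into the tote and hold it tilted for the vice

### The arm

A 6-joint arm with a two-finger parallel gripper is mounted at the origin on the work surface. World frame = base frame: x ahead of the robot, y to its left, z up, the work surface at z = 0. Lengths are in m, angles in rad, forces in N, time in s.
With the tool pointing down it reaches from about 0.275 to 0.875 m from the base axis. Payload 12.5 kg.
Tool frame: the origin (TCP) lies at the very end of the fingers, on their centre line; the grasp point (between the pads) lies 19 mm behind it; z points along the fingers, y is the line along which they close (so a half turn about z gives the same grasp; the last joint's range is limited). The gripper opens to 85 mm and grips with 20 to 120 N. Pads are 22 mm wide; open, the fingers measure 114 mm over their backs; the gripper's body (76 mm by 85 mm) begins 54 mm behind the grasp point. The pads swing forward as they close: fully open they stand 13 mm farther back than shut.
Start: joints at [-1.268, 0.351, 1.652, -0, 1.139, -0.085], TCP at [0.208, -0.509, 0.231] pointing down, gripper open.
Joint ranges: [-2.75, 2.75], [-0.79, 2.1], [0.01, 2.65], [-1.57, 4.71], [0.07, 3.14], [-2.87, 2.87]. Speed limits (rad/s): [2.22, 2.22, 2.79, 3.14, 3.14, 3.14].

### API

Orientations are given as a 3x3 rotation matrix whose columns are the frame's x, y, z axes.
In Python, from bench import manip gives the robot as it stands. Calls block until the motion is done:
- manip.move_ptp(position, orientation): joint-space move of the TCP to a pose.
- manip.move_l(position, attitude=None, max_speed=0.15): straight line of the TCP; attitude=None keeps the orientation; max_speed is the mean speed in m/s.
- manip.move_j(angles): joint-space move.
- manip.set_gripper(opening, effort=None): opening from 0.0 (shut) to 1.0 (fully open); effort is the grip in N (None keeps the last); returns when the fingers have stopped.
- manip.dwell(seconds).
- manip.inverse_kinematics(position, orientation): joint angles nearest the present ones, or None.
- manip.grab_frame(name): name is "scene" or "top" or "wrist"; returns (picture, depth): 420x560x3 uint8, red, green, blue; 420x560 float32, m along the optical axis (not along the pixel's ray), 0 where there is no reading.
- manip.get_calibration(name): a dict with "camera_matrix" (3x3 intrinsics, pixels), "R" (3x3) and "t" (3): a world point X has camera coordinates R X + t. Camera axes: x right, y down, z forward; pixel columns grow to the right and rows downward; lengths in m; the calibration is good to about 2 mm. A picture is of the moment at which its call begins: read the wrist's pose just before it. get_calibration takes no time and is no camera call; for the wrist camera it gives the pose at the moment of the call.
A pose or a line that the arm cannot do raises manip.Unreachable and nothing moves.
- manip.sign_off(): hands the job in; it is judged then, once.
Trained networks look in the newest picture that a camera, given by its name, has taken for a name from the list of things; names that differ only in an ending like _2 or _b are one class to them, and where a whole thing is asked for, a point or a joint stands for the part that bears it (a point fixed in the world has none). Each returns a list of dicts, best first, with "confidence" (0 to 1); they miss things now and then, are a little off and sometimes report something else, mostly with a low value. They report only what shows in the picture. A call takes as long as a camera call. They do not tell look-alikes from the thing itself.
- manip.look_for(camera, name): "at" ([x, y, z] in m, in world coordinates, good to about 4 mm: the middle of the surface that is visible of it).
Readings, each from a call of its own:
- manip.current_time(): time.
- manip.current_qpos(): joint angles.
- manip.current_joint_vel(): joint speeds.
- manip.current_joint_torque(): joint torques, N m.
- manip.current_ee_pos(): TCP position.
- manip.current_tcp_rot(): TCP orientation.
- manip.current_force(): force on the tool from outside, world axes, zero at the start.
- manip.current_ft_torque(): the same for the moment, N m.
- manip.current_grip_width(): opening from 0.0 (shut) to 1.0 (fully open).
- manip.current_grip_force(): force on a finger pad.
Only numpy, scipy, OpenCV 4.12 (cv2) and the standard library are available. Lean on these libraries where they do the work, as an engineer would, in place of code of your own. Each camera call takes 0.05 s, during which the arm holds its last target. There are 200 camera calls.

### The job

Pick up the sorting tray and tip it so that its three hex nuts slide off into the open parts tote, where the last nut lies already, then set the empty tray back down flat on the bench and let go of it. Then take the tote by its back lip and tilt it, front down and leaning towards the side on which the bench vice stands, until all four nuts have slid together into that front corner, for the mechanic at the vice to pick from. Finish while holding the tote still and clearly tilted like that: its low edge may rest on the bench but it must lean on nothing else, and the other things on the bench stay where they are.

Things in the scene. Friction and masses are not known exactly. Their poses are not given: they have to be found in the camera images.
- tote_centre (a point): Middle (45 mm above the underside) of the loose blue open picking tote, 210 mm long (x, to its front, away from the robot) by 230 mm wide (y, to the robot's left), z up, 0.3 to 0.48 kg. Floor and walls 4 mm, inside 202 x 222 mm. Back wall and sides 90 mm high; the sides slope down over the front 80 mm to a front wall 50 mm high. One nut lies in it.
- tote_lip (a point): Grip point amid the tote's back lip, the folded-over top of its back wall: a bar 12 mm thick (tote's x), 210 mm long (tote's y), 24 mm high. It lies 107 mm behind the tote's middle, 78 mm above its underside, 12 mm below the lip's top. Axes as the tote's.
- tray_centre (a point): Middle (16 mm above the underside) of the loose sheet-metal sorting tray, 200 mm long (x, to its open mouth, which faces the tote) by 144 mm wide (y, to the robot), 0.19 to 0.3 kg. Floor 3 mm. Walls 32 mm high at the back and straight sides (x -100 to +30 mm); then the sides draw in to a mouth 84 mm wide without sill. Three nuts lie on it, 45 mm or more from the wall nearest the robot.
- tray_rim (a point): Grip point on the rim of the tray's side wall nearest the robot: 35 mm behind the tray's middle, 69 mm to its +y side, 25 mm above its underside. The rim is 10 mm thick (tray's y), 14 mm high, 130 mm long (tray's x), its top 32 mm above the underside. Axes as the tray's.
- tray_mouth (a point): Middle of the tray's mouth edge, on the top of its floor, 100 mm ahead of the tray's middle and 3 mm above its underside. Axes as the tray's.
- nut1_centre (a point): Centre of a loose steel hex nut, 22 mm across flats, 12 mm thick, 25 g, lying flat on the tray at the start. Nuts start to slide on tray or tote at a tilt of 13 to 20 degrees, and need more to slide along a wall they are pressed against.
- nut2_centre (a point): Centre of a loose steel hex nut, 22 mm across flats, 12 mm thick, 25 g, lying flat on the tray at the start. Nuts start to slide on tray or tote at a tilt of 13 to 20 degrees, and need more to slide along a wall they are pressed against.
- nut3_centre (a point): Centre of a loose steel hex nut, 22 mm across flats, 12 mm thick, 25 g, lying flat on the tray at the start. Nuts start to slide on tray or tote at a tilt of 13 to 20 degrees, and need more to slide along a wall they are pressed against.
- nut4_centre (a point): Centre of a loose steel hex nut, 22 mm across flats, 12 mm thick, 25 g, lying flat in the tote at the start. Nuts start to slide on tray or tote at a tilt of 13 to 20 degrees, and need more to slide along a wall they are pressed against.
- vice: The bench vice, fixed, about 290 mm long, 160 mm wide and 220 mm high with the flange held in its jaws; origin under the centre of its round base. It stands beyond the tote on the left (+y) or on the right (-y) of the bench, changing places with the grinder.
- grinder: Green double-ended bench grinder, fixed, about 360 mm long (its y, lying along the side of the bench), 210 mm wide (its x) and 220 mm high; origin under the centre of its base.
- spray_can: Bystander: spray can, 64 mm across, 190 mm tall, loose, upright to the left of the robot; origin at the centre of its underside.
- grease_tin: Bystander: white tin, 94 mm across, 60 mm tall, loose; origin at the centre of its underside.
- bolt_bin: Bystander: small blue bin of bolts, 160 x 105 x 75 mm, loose, beyond the tray; origin at the centre of its underside.
- wrench: Bystander: open wrench 190 mm long lying flat beyond the tote; origin on the underside at mid-length, x along it.
- screwdriver: Bystander: screwdriver 220 mm long lying between the robot and the tray; origin on the underside at mid-length, x along it.
- tape_roll: Bystander: roll of tape, 100 mm across, 24 mm high, lying flat on the left; origin at the centre of its underside.
Mind the look-alikes: they are no part of the job. Several things look just like the part that bears tray_centre: the one meant starts nearest to the robot's base.

How it is judged:
On the way, in this order (a step that is already met when the one before it is completed fails the run):
1. the tray is held in the gripper and tipped (contact force between the fingers and tray above 0.5 N and angle between tray_centre's own z axis and vertical above 0.2 rad), for 0.1 s.
2. all four nuts are in the tote (x of nut1_centre in the frame of tote_centre between -0.1 and 0.1 m and y of nut1_centre in the frame of tote_centre between -0.112 and 0.112 m and z of nut1_centre in the frame of tote_centre between -0.05 and 0.02 m and x of nut2_centre in the frame of tote_centre between -0.1 and 0.1 m and y of nut2_centre in the frame of tote_centre between -0.112 and 0.112 m and z of nut2_centre in the frame of tote_centre between -0.05 and 0.02 m and x of nut3_centre in the frame of tote_centre between -0.1 and 0.1 m and y of nut3_centre in the frame of tote_centre between -0.112 and 0.112 m and z of nut3_centre in the frame of tote_centre between -0.05 and 0.02 m and x of nut4_centre in the frame of tote_centre between -0.1 and 0.1 m and y of nut4_centre in the frame of tote_centre between -0.112 and 0.112 m and z of nut4_centre in the frame of tote_centre between -0.05 and 0.02 m), for 0.2 s.
3. the empty tray lies flat on the bench, let go (angle between tray_centre's own z axis and vertical below 0.06 rad and height (world z) of tray_centre below 0.022 m and contact force between the fingers and tray below 0.2 N and linear speed of tray below 0.03 m/s), for 0.2 s.
At the end, for the whole second after the job is handed in: Fingers hold the tote still (over 1 N), tilted 15 to 51 deg, front down over 10 deg, vice side down over 4 deg, back lip over 100 mm up, touching nothing but bench; all nuts at rest within 90 mm of the front wall and of the vice-side wall; tray flat on the bench, let go (all of step 2 and all of step 3 and x of each of nut1_centre, nut2_centre, nut3_centre, nut4_centre in the frame of tote_centre above 0.011 m and ((world y of vice above 0 m and angle between tote_centre's own y axis and vertical above 1.6408 rad and y of each of nut1_centre, nut2_centre, nut3_centre, nut4_centre in the frame of tote_centre above 0.021 m) or (world y of vice below 0 m and angle between tote_centre's own y axis and vertical below 1.5008 rad and y of each of nut1_centre, nut2_centre, nut3_centre, nut4_centre in the frame of tote_centre below -0.021 m)) and angle between tote_centre's own x axis and vertical above 1.7408 rad and angle between tote_centre's own z axis and vertical between 0.26 and 0.9 rad and contact force between the fingers and tote above 1 N and height (world z) of tote_lip above 0.1 m and linear speed of tote below 0.03 m/s and angular speed of tote below 0.15 rad/s and linear speed of each of nut1, nut2, nut3, nut4 below 0.04 m/s and contact force between tote and tray below 0.2 N and contact force between tote and vice below 0.2 N and contact force between tote and grinder below 0.2 N and contact force between tote and spray_can below 0.2 N and contact force between tote and grease_tin below 0.2 N and contact force between tote and bolt_bin below 0.2 N and contact force between tote and wrench below 0.2 N and contact force between tote and screwdriver below 0.2 N and contact force between tote and tape_roll below 0.2 N); the arm keeps its last pose, push and grip.
It fails at once if a bystander (spray can, tin, bolt bin, wrench, screwdriver or tape roll) is moved by more than 40 mm (distance of any of spray_can, grease_tin, bolt_bin, wrench, screwdriver, tape_roll from where it was at the start of the episode above 0.04 m).
It also fails if it takes over 64 s, if anything falls off the work surface, if the arm or the gripper's body presses on something with over 40 N, if the wrist force passes 120 N, or if a joint passes its speed limit or range.

## Working session

There is one attempt and no reset: what is moved stays moved. The work goes in short steps, each a Python script; the robot and the scene stay as the last script left them, time stands still between calls to the robot, and variables do not carry over. Pictures are saved under pics/ and viewed, at most 10 in all, crops included, and the job is handed in when it is done.

```bash
mkdir -p pics; ls; python3 - <<'E'
from bench import manip
import cv2
for c in ("scene","top"):
    p,d=manip.grab_frame(c); cv2.imwrite(f"pics/{c}0.png",p[:,:,::-1])
    k=manip.get_calibration(c); print(c,k["camera_matrix"].tolist(),k["R"].round(4).tolist(),k["t"].round(4).tolist())
    for n in ("tray_centre","tote_centre","tote_lip","tray_rim","tray_mouth","nut1_centre","vice","grinder","spray_can","grease_tin","bolt_bin","wrench","screwdriver","tape_roll"):
        print(n,[([round(float(v),3) for v in o["at"]],round(o["confidence"],2)) for o in manip.look_for(c,n)])
E
```

```text
pics
scene [[510.47636346884974, 0.0, 276.28311005264476], [0.0, 510.47636346884974, 209.79719741823243], [0.0, 0.0, 1.0]] [[-0.6682, 0.7439, -0.0137], [0.6482, 0.5731, -0.5014], [-0.3651, -0.3439, -0.8651]] [0.438, -0.2982, 1.9087]
tray_centre [([0.372, -0.648, 0.003], 0.93), ([0.53, -0.183, 0.003], 0.56)]
tote_centre [([0.559, 0.128, 0.006], 0.77), ([0.636, -0.472, 0.111], 0.24)]
tote_lip [([0.561, 0.132, 0.006], 0.61), ([0.385, 0.352, 0.148], 0.41)]
tray_rim [([0.539, -0.18, 0.005], 0.9), ([0.367, -0.646, 0.001], 0.62)]
tray_mouth [([0.37, -0.65, 0.006], 0.85), ([0.535, -0.181, 0.009], 0.6)]
nut1_centre [([0.559, 0.127, 0.009], 0.7), ([0.531, -0.184, 0.003], 0.2)]
vice [([0.638, -0.47, 0.107], 0.86), ([0.558, -0.176, 0.015], 0.47)]
grinder [([0.624, 0.489, 0.179], 0.91), ([0.557, 0.13, 0.01], 0.24)]
spray_can [([0.553, 0.11, 0.018], 0.33)]
grease_tin [([0.796, -0.062, 0.059], 0.61)]
bolt_bin []
wrench [([0.799, 0.121, 0.011], 0.56)]
screwdriver [([0.361, -0.285, 0.022], 0.8), ([0.541, -0.181, 0.005], 0.65), ([0.558, 0.128, 0.008], 0.21)]
tape_roll [([0.345, 0.188, 0.024], 0.9)]
to
[... 210 characters left out ...]
5693, 1.3607]
tray_centre [([0.54, -0.183, 0.007], 0.87), ([0.377, -0.649, 0.003], 0.59), ([0.796, 0.109, 0.007], 0.51)]
tote_centre []
tote_lip [([0.584, 0.141, 0.002], 0.76)]
tray_rim [([0.368, -0.652, 0.004], 0.9), ([0.539, -0.182, 0.003], 0.86)]
tray_mouth [([0.375, -0.646, 0.003], 0.98), ([0.54, -0.178, -0.001], 0.6)]
nut1_centre []
vice [([0.614, -0.478, 0.129], 0.98)]
grinder [([0.596, 0.457, 0.175], 0.73), ([0.581, 0.139, -0.002], 0.72)]
spray_can [([0.359, 0.331, 0.181], 0.6)]
grease_tin [([0.78, -0.074, 0.061], 0.83)]
bolt_bin [([0.774, -0.253, 0.024], 0.87)]
wrench [([0.798, 0.11, 0.006], 0.78)]
screwdriver [([0.359, -0.287, 0.023], 0.64)]
tape_roll [([0.347, 0.193, 0.023], 0.59)]
```

View pics/top0.png

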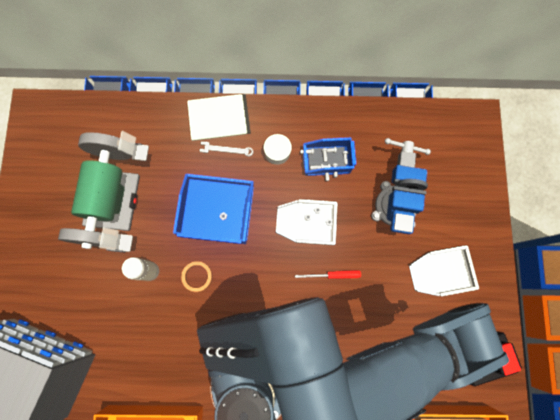

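View pics/scene0.png

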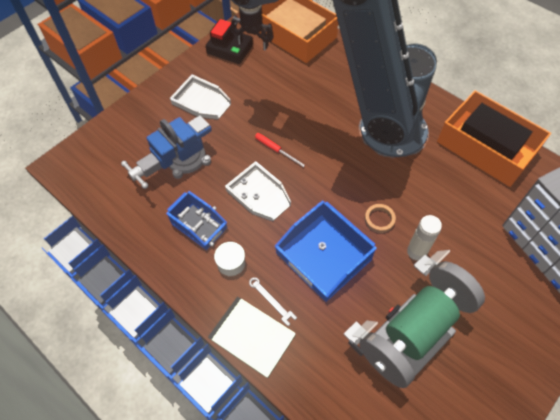

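Tray candidates in the top picture: the near tray holding nuts at (308,222), the empty tray at (443,272), and the white pad at (218,117), which is only a sheet. The near one lies about 0.57 m from the base and the empty one about 0.75 m, so I choose (308,222). The tote is at (214,208), and the vice at (403,190) stands on the right (-y). Next I check the tray close up with the wrist camera.

```bash
cat > h.py <<'E'
from bench import manip
import numpy as np, cv2
from scipy.spatial.transform import Rotation as Ro
DOWN=np.array([[0,1,0],[1,0,0],[0,0,-1.]])   # tool x=world y, tool y=world x
def cloud(c,name=None):
    k=manip.get_calibration(c); p,d=manip.grab_frame(c)
    if name: cv2.imwrite("pics/"+name,p[:,:,::-1])
    v,u=np.mgrid[:420,:560]; K=k["camera_matrix"]
    X=np.stack([(u-K[0,2])/K[0,0]*d,(v-K[1,2])/K[1,1]*d,d],-1)
    W=(X-k["t"])@k["R"]; W[d==0]=np.nan
    return p,W
E
python3 - <<'E'
from h import *
for R in (DOWN,DOWN@np.diag([-1,-1,1])):
  print(manip.inverse_kinematics([.47,-.215,.3],R))
for i,(x,y) in enumerate([(.5,-.18),(.5,.12)]):
  for R in (DOWN,DOWN@np.diag([-1,-1,1])):
    try: manip.move_ptp([x,y,.40],R);break
    except manip.Unreachable as e: print(e)
  print(manip.current_qpos())
  p,W=cloud("wrist",f"w{i}.png"); np.savez(f"w{i}.npz",p=p,W=W)
  print(np.nanmin(W.reshape(-1,3),0),np.nanmax(W.reshape(-1,3),0))
E
python3 -c "
import cv2,numpy as np
cv2.imwrite('pics/w.png',cv2.resize(np.hstack([cv2.imread(f'pics/w{i}.png') for i in (0,1)]),(800,300)))"
```

```text
[-5.19120810e-01  2.25072651e-01  1.64707389e+00 -4.44089210e-16
  1.26944612e+00 -5.19120810e-01]
[-5.19120810e-01  2.25072651e-01  1.64707389e+00 -4.44089210e-16
  1.26944612e+00  2.62247184e+00]
[-4.34544593e-01  1.97883197e-01  1.44489087e+00 -1.70771305e-04
  1.49962230e+00 -4.33014411e-01]
[ 0.01129073 -0.69620647 -0.00445464] [0.99902834 0.00304352 0.48544388]
[ 1.43299188e-01  1.62611081e-01  1.48631839e+00 -3.38639912e-04
  1.49277947e+00  1.44235229e-01]
[ 0.01265214 -0.4008151  -0.00427547] [1.00085674 0.30246202 0.48569797]
```

View pics/w.png

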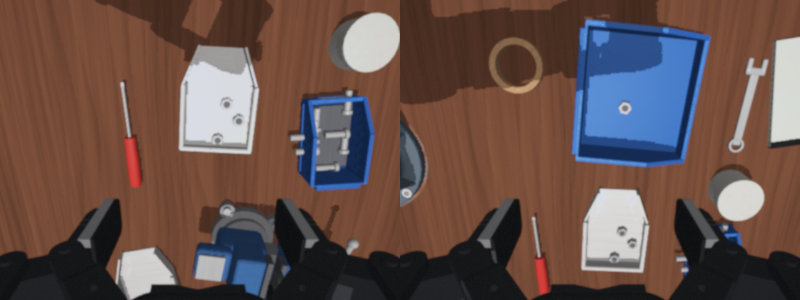

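The left half shows the chosen tray, with three nuts on it and its mouth up towards the tote (220,100). The right half shows the tote with one nut (625,107). Next I fit the poses from the depth.

```bash
cat > fit.py <<'E'
from h import *
from scipy.optimize import least_squares
from scipy.spatial import cKDTree
def seg(a,b): return np.linspace(a,b,200)
TRAY=np.array([(30,67),(-97,67),(-97,-67),(30,-67)])/1e3   # rim mid-lines
def fit(P,model,x0):
    T=cKDTree(P)
    def pose(x):
        c,s=np.cos(x[2]),np.sin(x[2]); return np.array([[c,-s],[s,c]])
    def f(x):      # data -> model
        q=(P-x[:2])@pose(x); return cKDTree(model).query(q)[0]
    return least_squares(f,x0,loss="soft_l1",f_scale=.004,diff_step=1e-4)
def get(W,box,z):
    P=W.reshape(-1,3); P=P[np.isfinite(P).all(1)]
    m=(P[:,0]>box[0])&(P[:,0]<box[1])&(P[:,1]>box[2])&(P[:,1]<box[3])&(P[:,2]>z[0])&(P[:,2]<z[1])
    return P[m]
def poly(pts): return np.vstack([seg(np.array(a),np.array(b)) for a,b in zip(pts[:-1],pts[1:])])/1e3
trayM=poly([(100,42),(30,69),(-97,69),(-97,-69),(30,-69),(100,-42)])
toteM=poly([(25,113),(-106,113),(-106,-113),(25,-113)])
E
python3 - <<'E'
from fit import *
W0=np.load("w0.npz")["W"];W1=np.load("w1.npz")["W"]
for W in (W0,W1):
    P=get(W,(.43,.65,-.32,-.05),(.027,.04)); print(len(P),P.min(0),P.max(0),np.median(P[:,2]))
    r=fit(P[:,:2],trayM,[.54,-.18,np.pi/2]); print("tray",r.x.round(4),np.sqrt(np.mean(r.fun**2)))
    F=get(W,(.5,.58,-.25,-.1),(-.01,.03)); print("floor z",np.median(F[:,2]))
P=get(W1,(.42,.7,-.01,.28),(.083,.1)); print(len(P),P.min(0),P.max(0),np.median(P[:,2]))
r=fit(P[:,:2],toteM,[.57,.13,0]); print("tote",r.x.round(4),np.sqrt(np.mean(r.fun**2)))
F=get(W1,(.5,.6,.08,.2),(-.01,.03)); print("floor z",np.median(F[:,2]))
c,s=np.cos(r.x[2]),np.sin(r.x[2]);q=(P[:,:2]-r.x[:2])@np.array([[c,-s],[s,c]]);
b=np.abs(q[:,1])<.08; print("lip x range",np.percentile(q[b,0],[2,50,98]),"y",np.percentile(q[:,1],[1,99]))
for n,b,R in (("tin",(.7,.88,-.15,.02),(.03,.08)),("bin",(.65,.9,-.35,-.16),(.03,.1)),("wrench",(.7,.85,.02,.22),(.003,.03))):
    P=get(W1 if n!="bin" else W0,b,R); print(n,P.min(0).round(3),P.max(0).round(3))
E
```

```text
1926 [ 0.46167116 -0.28168927  0.02700475] [ 0.61411232 -0.07996797  0.0354301 ] 0.031201054020513937
tray [ 0.5396 -0.1763  1.5172] 0.002788597904637793
floor z 0.0029030512586415034
1286 [ 0.46248174 -0.28200422  0.02702045] [ 0.61446114 -0.07607489  0.03424081] 0.03128355732494936
tray [ 0.5395 -0.1753  1.517 ] 0.002716093421262334
floor z 0.0031224329111631875
3717 [0.45388824 0.01172085 0.083021  ] [0.62807855 0.25777003 0.09283926] 0.08960423493235035
tote [ 0.5753  0.1322 -0.096 ] 0.0035894473664583896
floor z 0.0038883533456066715
lip x range [-0.11245424 -0.10652162 -0.10079024] y [-0.11679827  0.11653595]
tin [ 0.745 -0.121  0.03 ] [ 0.838 -0.027  0.063]
bin [ 0.706 -0.342  0.03 ] [ 0.826 -0.166  0.078]
wrench [0.724 0.02  0.003] [0.85  0.22  0.015]
```

```bash
cat > tr.py <<'E'
from h import *
TR=np.array([.5395,-.176,.016]); TY=1.517; TO=np.array([.5753,.1322,.045]); OY=-.096
Rz=lambda a: Ro.from_euler("z",a).as_matrix()
Ry=lambda a: Ro.from_euler("y",a).as_matrix()
Rx=lambda a: Ro.from_euler("x",a).as_matrix()
RG=np.diag([1,-1,-1.])                       # tool in tray frame
G=np.array([-.035,.069,.009-.0185])          # TCP in tray frame (origin at tray_centre)
M=np.array([.1,0,-.013])                     # mouth
def tool(c,R): return c+R@G, R@RG
home=lambda dz=0: tool(TR+[0,0,dz],Rz(TY))
RO=Rz(OY)
def pour(th,y,z):                            # mouth at tote (x -.01, y), world height z
    m=TO+RO@np.array([-.01,y,0]); m[2]=z
    R=Rz(OY+np.pi/2)@Ry(th); return tool(m-R@M,R)
d=np.pi/180
PATH=[pour(0,-.10,.13),pour(0,-.07,.125)]+[pour(t*d,-.07,z) for t,z in ((10,.115),(16,.105),(22,.095),(28,.09),(34,.085),(40,.085),(46,.085),(50,.085))]
E
python3 - <<'E'
from tr import *
for p in [home(.1),home(0),home(.13)]+PATH: 
    q=manip.inverse_kinematics(*p); print(p[0].round(3),None if q is None else q.round(2))
E
```

```text
[ 0.469 -0.207  0.107] [-0.51  0.46  1.85 -0.    0.83 -0.45]
[ 0.469 -0.207  0.007] [-0.51  0.63  1.89 -0.    0.62 -0.45]
[ 0.469 -0.207  0.136] [-0.51  0.41  1.84 -0.    0.9  -0.45]
[ 0.474 -0.094  0.134] [-0.29  0.37  1.91 -0.    0.86 -0.2 ]
[ 0.477 -0.064  0.128] [-0.23  0.37  1.92 -0.    0.85 -0.13]
[ 0.477 -0.062  0.142] [-0.13  0.36  1.91 -0.23  0.88  0.11]
[ 0.478 -0.058  0.146] [-0.07  0.37  1.91 -0.36  0.91  0.26]
[ 0.478 -0.053  0.149] [-0.    0.38  1.9  -0.47  0.95  0.39]
[ 0.479 -0.047  0.156] [ 0.06  0.4   1.88 -0.57  1.02  0.5 ]
[ 0.479 -0.039  0.163] [ 0.12  0.43  1.87 -0.66  1.1   0.6 ]
[ 0.48  -0.031  0.174] [ 0.18  0.45  1.84 -0.73  1.19  0.68]
[ 0.481 -0.021  0.185] [ 0.24  0.48  1.82 -0.79  1.28  0.74]
[ 0.482 -0.014  0.191] [ 0.27  0.51  1.8  -0.82  1.34  0.78]
```

```bash
python3 - <<'E'
from tr import *
manip.set_gripper(.45,90)
manip.move_ptp(*home(.1)); manip.move_l(home(0)[0],home(0)[1],.1)
print(manip.current_ee_pos(),manip.current_force())
manip.set_gripper(0,90); print(manip.current_grip_width()*85,manip.current_grip_force())
manip.move_l(home(.13)[0],None,.08); print(manip.current_force(),manip.current_grip_width()*85)
p,W=cloud("scene","s1.png")
cv2.imwrite("pics/s1c.png",cv2.resize(p[100:330,130:410,::-1],(672,552))); print(manip.current_time())
E
```

```text
[ 0.46906275 -0.20742814  0.00700755] [ 0.17204017 -0.35010122  0.13625613]
8.307709362691002 88.44567775726318
[-0.33774447 -0.12410817 -3.22392896] 8.394123734894372
9.9583
```

View pics/s1c.png

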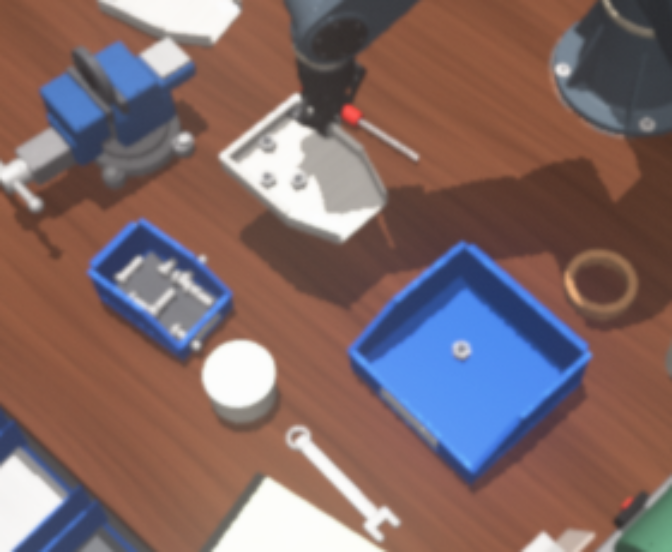

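The tray is held level with its three nuts at (267,145), (268,180) and (298,180). The tote is clear, so I pour.

```bash
python3 - <<'E'
from tr import *
for i,p in enumerate(PATH):
    manip.move_l(*p,max_speed=.1 if i<2 else .03)
    if i>3: manip.dwell(.15)
manip.dwell(.5); print(manip.current_force(),manip.current_time())
p,W=cloud("scene","s2.png")
cv2.imwrite("pics/s2c.png",cv2.resize(p[100:330,130:410,::-1],(672,552)))
E
```

```text
[ 0.15302959 -0.0089094  -2.02074009] 17.0583
```

View pics/s2c.png

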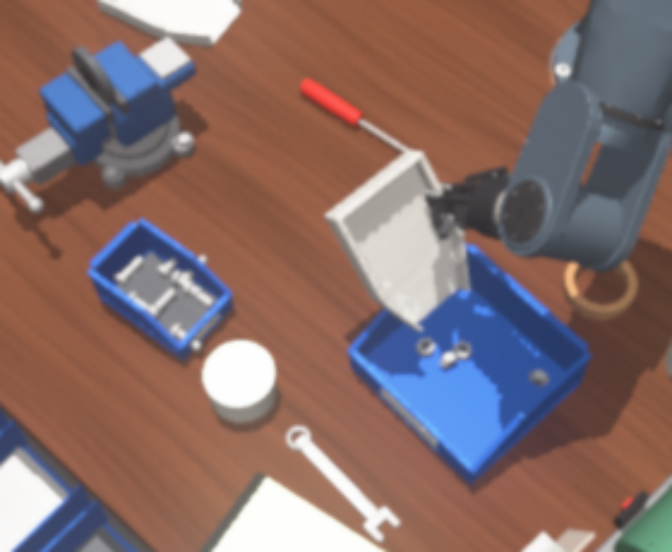

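All four nuts show in the tote at (427,347), (448,360), (462,350) and (540,377), and the tray is empty. Next I set the tray back and check the tote path.

```bash
cat > to.py <<'E'
from tr import *
RGo=np.array([[0,1,0],[1,0,0],[0,0,-1.]]); Go=np.array([-.107,0,.033-.0185])
C=np.array([[x,y,-.045] for x in (-.105,.105) for y in (-.115,.115)])
def tote(roll,pitch,lift=.008):
    Rl=Rx(roll*d)@Ry(pitch*d); R=RO@Rl
    k=TO+RO@np.array([.105,-.115,-.045])      # front right bottom corner kept
    c=k-R@np.array([.105,-.115,-.045]); c[2]=lift-(C@R.T)[:,2].min()
    return c+R@Go, R@RGo
SEQ=[(0,0)]+[(r,0) for r in (8,14,20,25,30)]+[(26,10),(22,18),(20,25),(17,32),(15,38),(14,42)]
E
python3 - <<'E'
from to import *
for p in PATH[::-1][2::3]+[PATH[1],PATH[0]]: manip.move_l(*p,max_speed=.08)
manip.move_l(*home(.13),max_speed=.12); manip.move_l(*home(.02),max_speed=.1); manip.move_l(*home(-.0005),max_speed=.04)
print(manip.current_force())
manip.set_gripper(.45); manip.dwell(.2); manip.move_l(home(.1)[0],None,.12)
print(manip.current_time(),manip.current_force())
manip.move_ptp(tote(0,0)[0]+[0,0,.08],tote(0,0)[1])
for r,p in SEQ:
    q=manip.inverse_kinematics(*tote(r,p)); R=tote(r,p)
    print(r,p,R[0].round(3),None if q is None else q.round(2))
p,W=cloud("scene","s3.png")
cv2.imwrite("pics/s3c.png",cv2.resize(p[100:330,130:410,::-1],(672,552)))
p,W=cloud("top","t3.png"); np.savez("t3.npz",W=W)
from fit import *
P=get(W,(.42,.7,-.01,.28),(.083,.1)); print(fit(P[:,:2],toteM,[.575,.132,-.1]).x)
P=get(W,(.43,.65,-.32,-.05),(.027,.04)); print(fit(P[:,:2],trayM,[.54,-.18,1.517]).x,P[:,2].max())
E
```

```text
[-9.41126357  3.419287   25.0831101 ]
24.1 [ 0.26553298 -0.42759879 -0.48477315]
0 0 [0.469 0.142 0.068] [ 0.2   0.49  1.93 -0.    0.72  0.3 ]
8 0 [0.468 0.133 0.083] [0.11 0.45 1.97 0.21 0.71 0.04]
14 0 [0.467 0.125 0.094] [ 0.03  0.42  1.99  0.37  0.74 -0.15]
20 0 [0.466 0.115 0.103] [-0.05  0.41  2.    0.51  0.78 -0.32]
25 0 [0.465 0.107 0.111] [-0.11  0.41  2.01  0.61  0.83 -0.46]
30 0 [0.464 0.098 0.117] [-0.18  0.41  2.02  0.7   0.89 -0.58]
26 10 [0.477 0.088 0.144] [-0.15  0.44  1.85  0.49  1.12 -0.37]
22 18 [0.492 0.086 0.164] [-0.11  0.5   1.7   0.37  1.31 -0.24]
20 25 [0.508 0.082 0.182] [-0.09  0.56  1.56  0.32  1.48 -0.18]
17 32 [0.527 0.084 0.197] [-0.06  0.64  1.41  0.27  1.66 -0.11]
15 38 [0.545 0.085 0.209] [-0.04  0.71  1.28  0.25  1.81 -0.06]
14 42 [0.558 0.085 0.216] [-0.04  0.77  1.19  0.24  1.92 -0.04]
[ 0.5774832   0.13208836 -0.12097212]
[ 0.53989279 -0.17543049  1.51577284] 0.03941705651659272
```

View pics/s3c.png

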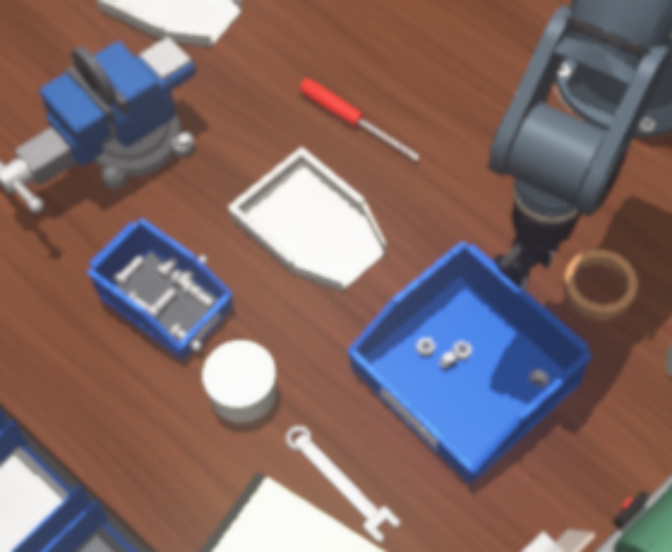

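The tray lies flat and empty at (308,222) and is let go. The tote hasn't moved, and all four nuts are inside it. Next I grasp and tilt the tote.

```bash
python3 - <<'E'
from to import *
manip.move_l(*tote(0,0,0),max_speed=.1); print(manip.current_ee_pos(),manip.current_force())
manip.set_gripper(0,115); print(manip.current_grip_width()*85,manip.current_grip_force(),manip.current_force())
for i,(r,p) in enumerate(SEQ):
    manip.move_l(*tote(r,p,.012),max_speed=.03 if i<6 else .04)
    if i==5: manip.dwell(.4); print(manip.current_force())
manip.dwell(.5)
print(manip.current_force(),manip.current_grip_width()*85,manip.current_time())
p,W=cloud("scene","s4.png")
cv2.imwrite("pics/s4c.png",cv2.resize(p[100:330,130:410,::-1],(672,552)))
for c in ("scene","top"):
    print([([round(float(v),3) for v in o["at"]],round(o["confidence"],2)) for o in manip.look_for(c,"nut1_centre")] if c=="scene" else "")
p,W=cloud("top","t4.png"); cv2.imwrite("pics/t4c.png",cv2.resize(p[140:260,160:320,::-1],(800,600),interpolation=2))
E
```

```text
[0.46914329 0.14251872 0.05997947] [-0.58922395 -0.47941884 -0.04525801]
10.017134160375742 112.99843311309814 [-2.65932595 -0.35165023  7.07325969]
[-0.26306961  0.24083393 -5.2977709 ]
[-0.167547   -0.18123522 -5.90017442] 10.177982698942742 35.8167
[([0.613, 0.01, 0.09], 0.58)]
```

View pics/s4c.png

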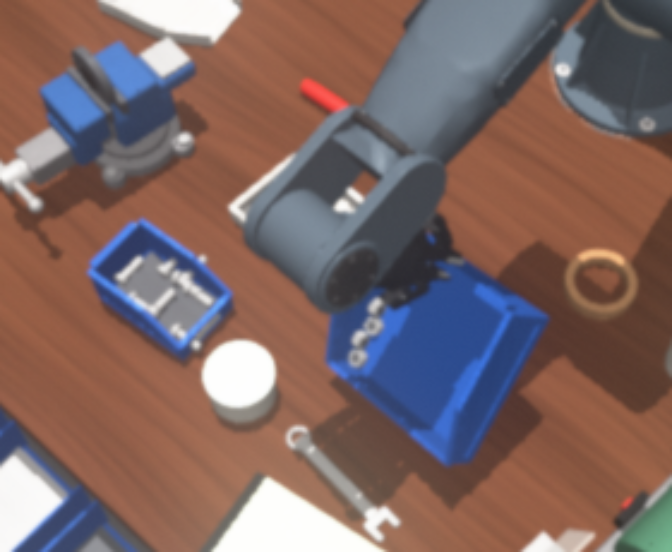

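View pics/t4c.png

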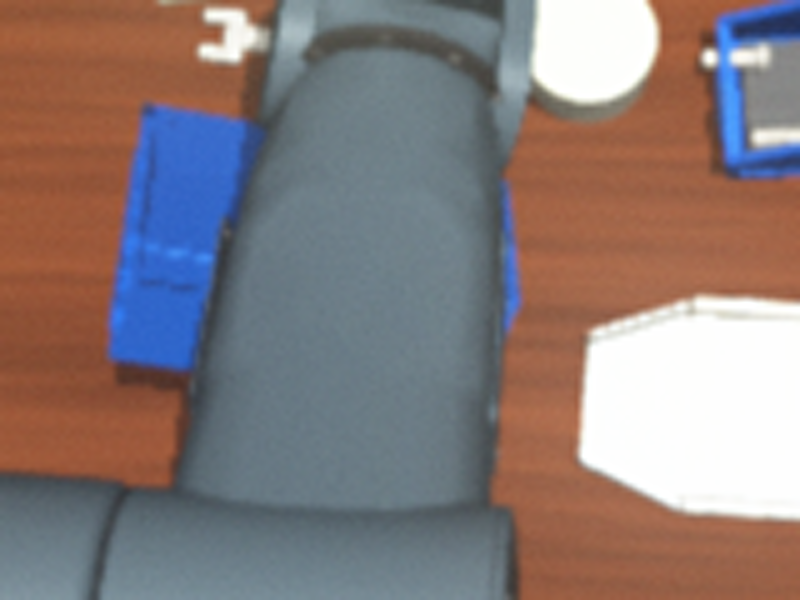

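The nuts lie in file along the vice-side wall at the front, at (357,357), (360,340), (373,325) and (375,305). Next I measure them in the tote frame.

```bash
cat > nuts.py <<'E'
from to import *
def nuts():
    p,W=cloud("scene")
    Rt=manip.current_tcp_rot()@RGo.T; c=manip.current_ee_pos()-Rt@Go
    L=(W-c)@Rt; P=p.astype(int)
    ins=(np.abs(L[...,0])<.1)&(np.abs(L[...,1])<.11)&(L[...,2]>-.045)&(L[...,2]<-.01)
    m=ins&(P[...,2]-P[...,0]<45)
    n,l,s,_=cv2.connectedComponentsWithStats(m.astype(np.uint8))
    print("tilt",np.degrees(np.arccos(Rt[2,2])).round(1))
    for i in range(1,n):
        if s[i,4]>5: print(s[i].tolist(),"lo",L[l==i].min(0).round(3),"med",np.median(L[l==i],0).round(3),"hi",L[l==i].max(0).round(3))
    f=ins&~m&(L[...,2]<-.035); print("floor z med",np.nanmedian(L[f][:,2]))
if __name__=="__main__": nuts()
E
python3 nuts.py
```

```text
tilt 43.9
[275, 224, 16, 29, 164] lo [ 0.001 -0.11  -0.043] med [ 0.051 -0.101 -0.03 ] hi [ 0.099 -0.087 -0.015]
floor z med -0.04205063159906539
```

The file just meets the 90 mm limit, with the rearmost centre at about x=0.013 against the required 0.011. I'll roll slightly away from the vice while front-down so the column buckles and packs tighter.

```bash
python3 - <<'E'
from nuts import *
for r,p in ((4,42),(-6,42)): manip.move_l(*tote(r,p,.015),max_speed=.05)
manip.dwell(.3); print(manip.current_time()); nuts()
E
```

```text
38.0
tilt 42.3
[277, 247, 7, 6, 24] lo [ 0.086 -0.107 -0.042] med [ 0.092 -0.094 -0.031] hi [ 0.1   -0.085 -0.026]
floor z med -0.04197597354677092
```

```bash
python3 - <<'E'
from nuts import *
for r,p in ((10,40),(22,34)): manip.move_l(*tote(r,p,.012),max_speed=.05)
manip.dwell(.4); print(manip.current_time()); nuts()
p,W=cloud("scene"); cv2.imwrite("pics/s5c.png",cv2.resize(p[180:310,220:380,::-1],(738,600),interpolation=2))
E
```

```text
40.6417
tilt 39.8
[275, 224, 17, 30, 186] lo [ 0.004 -0.11  -0.045] med [ 0.054 -0.098 -0.031] hi [ 0.099 -0.083 -0.013]
floor z med -0.04172725381317237
```

View pics/s5c.png

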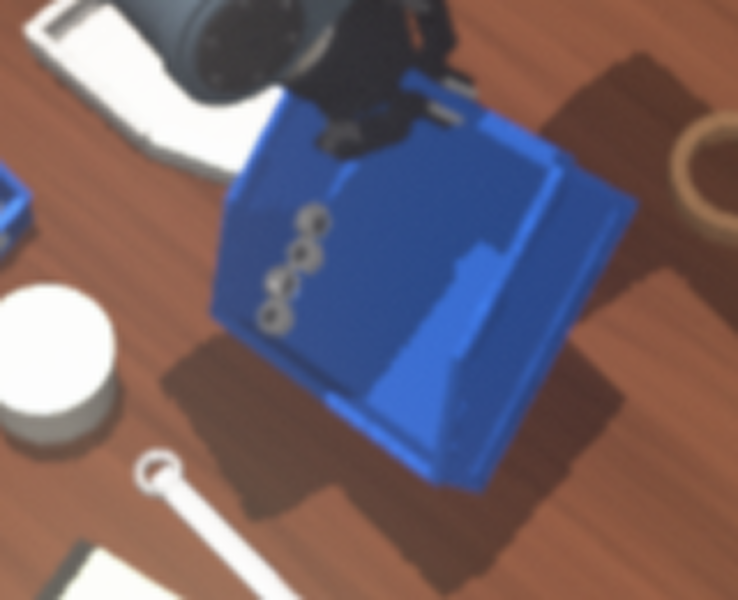

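The four nuts now sit in a tight zigzag in the front vice-side corner, at (275,318), (281,283), (305,255) and (313,220). The rearmost centre is at about x=0.0155, above the 0.011 needed. The tote hangs clear of everything, tilted 40°, so I hand it in.

```bash
python3 - <<'E'
from bench import manip
manip.dwell(.5); print(manip.current_force(),manip.current_grip_force(),manip.current_time()); print(manip.sign_off())
E
```

```text
[-0.13469999 -1.32312311 -5.44686544] 112.62957572937012 41.2417
the job is handed in; nothing more can be done
None
```

The job is handed in at 41.2 s, with no verdict returned: the tray is empty, flat on the bench and let go, and the tote is held about 40° front and vice side down with all four nuts in that corner (rearmost nut about 4 mm inside the limit by my measurement); an unexplained 1.3 N sideways force showed in the last reading.

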